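# Tighten the ring nut of a display stand with a bar

### The job

The round plate on the counter display stand is loose. Take the square bar from its rest and turn the ring nut clockwise (seen from above) with it: swing the bar in one socket, draw it out, carry on in another, until the nut clamps the plate firmly, but do not overtighten it. Then lay the bar back on its rest, leaving the things round about where they are.

Things in the scene. Friction and masses are not known exactly. Their poses are not given: they have to be found in the camera images.
- nut_centre (a point): Steel ring nut (76 mm across, 30 mm high) on the threaded column of the display stand, above the round plate (140 mm). The point is on the nut's vertical axis at mid-height of its sockets and moves with it, z up. Eight square radial sockets open in its rim, 45 degrees apart, 12 x 12 mm, mouths 37 mm and bottoms 17.5 mm from the axis; one looks along the point's +x. Loosely fitting bar: some 0.13 rad of slack.
- nut (a joint): Turn of the nut in rad, 0 at the start, growing clockwise from above (tightening); 12 mm down a turn. It runs at 0.25 N m (2 to 5 N on the bar) until it meets the plate after 1.4 to 2.0 rad (hidden shims differ), then the torque climbs about 3 N m per rad. Some 12 N pushed sideways on the bar 115 mm from the nut's axis makes it firmly tight; beyond about 19 N it is overtight. Self-locking.
- bar_centre (a point): Centre of the square steel turning bar (10 x 10 mm, 190 mm long to the tip, 0.12 to 0.2 kg, with a round black grip of 16 mm on its tail end, which reaches 111 mm behind this point). The bar's x axis runs along it towards the tip, z is up. It starts lying on its rest.
- bar_tip (a point): The working end of the bar, 95 mm along +x from its centre, tapered to 7 mm square over the last 7 mm. This end goes into the sockets.
- rest_centre (a point): Brown wooden rest of the bar, fixed to the table: two 12 mm wide saddles 110 mm apart along this point's x axis, each with a notch 18 mm wide, 7 mm deep. The point is where the bar's centre lies when it is on the rest, 40 mm above the table; the gap between the saddles is free for the fingers down to a foot plate 8 mm high.

How it is judged:
On the way, in this order (a step that is already met when the one before it is completed fails the run):
1. the bar's tip is in a socket of the nut (distance between bar_tip and nut_centre below 0.028 m), for 0.1 s.
2. the nut has been turned at least 20 degrees and the bar is out of it (value of joint nut above 0.35 rad and distance between bar_tip and nut_centre above 0.045 m), for 0.1 s.
3. the bar's tip is in a socket again (distance between bar_tip and nut_centre below 0.028 m), for 0.1 s.
At the end, for the whole second after the job is handed in: The nut presses on the plate with at least 20 N and stands still; the bar lies still and level on its rest, its centre within 25 mm of the rest's point (contact force between nut_c0 and anything else above 20 N and velocity of joint nut below 0.03 rad/s and distance between bar_centre and rest_centre below 0.025 m and angle between bar_centre's own x axis and vertical between 1.5 and 1.64 rad and linear speed of bar below 0.02 m/s); the robot touches nothing.
It fails at once if the nut is overtightened: it presses on the plate with more than 150 N (contact force between nut_c0 and anything else above 150 N).
It fails at once if the fingers turn or push the nut itself (over 5 N) (contact force between the fingers and nut above 5 N).
It fails at once if a paint can, tin, die, marker or roll is pushed more than 30 mm (distance of any of paint_can_a, paint_can_b, badge_tin, die, marker, label_roll from where it was at the start of the episode above 0.03 m).
It also fails if it takes over 72 s, if anything falls off the work surface, if the arm or the gripper's body presses on something with over 40 N, if the wrist force passes 120 N, or if a joint passes its speed limit or range.

### The arm

A 6-joint arm with a two-finger parallel gripper is mounted at the origin on a cart in front of the work surface, level with it; the furniture and walls round the work are solid. World frame = base frame: x ahead of the robot, y to its left, z up, the work surface at z = 0. Lengths are in m, angles in rad, forces in N, time in s.
With the tool pointing down it reaches from about 0.425 to 0.925 m from the base axis. Payload 12.5 kg.
Tool frame: the origin (TCP) lies midway between the tips of the shut fingers; the grasp point (between the pads) lies 19 mm behind it; z points along the fingers, y is the direction in which the jaws open and shut (so a half turn about z gives the same grasp; the last joint's range is limited). The gripper opens to 85 mm and grips with 20 to 120 N. Pads are 22 mm wide; open, the fingers measure 114 mm over their backs; the gripper's body (76 mm by 85 mm) begins 54 mm behind the grasp point. The pads swing forward as they close: fully open they stand 13 mm farther back than shut.
Start: joints at [1.056, 0.491, 1.559, -0, 1.092, -0.106], TCP at [0.248, 0.574, 0.231] pointing down, gripper open.
Joint ranges: [-3.1, 3.1], [-0.84, 2.19], [0.05, 2.79], [-1.13, 4.28], [0.06, 2.93], [-2.69, 2.69]. Speed limits (rad/s): [2.22, 2.22, 2.79, 3.14, 3.14, 3.14].

### API

Orientations are given as a 3x3 rotation matrix whose columns are the frame's x, y, z axes.
In Python, from plant import manip gives the robot as it stands. The module is installed in compiled form; this text tells all that it offers. Calls block until the motion is done:
- manip.reach(position, orientation): joint-space move of the TCP to a pose.
- manip.move_straight(position, rate=0.15, rotation=None, max_force=None): straight line of the TCP; rotation=None keeps the orientation; rate is the mean speed in m/s. With max_force (N) it stops when the force on the tool has changed by that much, and returns True; else False.
- manip.move_j(angles): joint-space move.
- manip.open_gripper() and manip.gripper_close(effort=None): open the fingers fully, or close them until they stop; effort is the grip in N (None keeps the last).
- manip.hold(seconds).
- manip.solve_ik(position, orientation): joint angles nearest the present ones, or None.
- manip.read_state(): the state.
- manip.camera(name): name is "side" or "top"; returns a dict with "img" (420x560x3 uint8, blue, green, red), "fx", "fy", "cx", "cy" (pixels), "position" and "orientation" of the camera in the world. Camera axes: x right, y down, z forward; pixel columns grow to the right and rows downward; lengths in m; the calibration is good to about 2 mm. A picture is of the moment at which its call begins. There is no depth.
A pose or a line that the arm cannot do raises manip.PlanningError and nothing moves.
- manip.job_done(): hands the job in, once; it reports no verdict.
The state is a dict: "clock": time; "q": joint angles; "dq": joint speeds; "joint_torque": joint torques, N m; "ee_pos": TCP position; "ee_rot": TCP orientation; "ft_force": force on the tool from outside, world axes, zero at the start; "torque": the same for the moment, N m; "opening": finger opening in m.
Only numpy, scipy, OpenCV 4.12 (cv2) and the standard library are available. Lean on these libraries where they do the work, as an engineer would, in place of code of your own. Each camera call takes 0.05 s, during which the arm holds its last target. There are 200 camera calls.

## Working session

There is one attempt and no reset: what is moved stays moved. The work goes in short steps, each a Python script; the robot and the scene stay as the last script left them, time stands still between calls to the robot, and variables do not carry over. Pictures are saved under pics/ and viewed, about 8 in all and at most 12, crops included, and the job is handed in when it is done.

```bash
mkdir -p pics && python3 - <<'E'
from plant import manip
import cv2,numpy as np
for n in("top","side"):
    c=manip.camera(n); cv2.imwrite(f"pics/{n}0.png",c["img"])
    print(n,c["fx"],c["fy"],c["cx"],c["cy"],np.round(c["position"],4).tolist(),np.round(c["orientation"],4).tolist())
s=manip.read_state();print(s)
E
```

```text
top 394.40598471109627 394.40598471109627 276.8583324115203 211.2472353326515 [0.4336, 0.0413, 0.9546] [[0.0089, -0.9981, 0.0604], [-0.9996, -0.0073, 0.0266], [-0.0261, -0.0606, -0.9978]]
side 410.7105853727337 410.7105853727337 271.5340465420219 204.85347274302256 [0.3377, -0.5963, 0.6792] [[0.9775, -0.1389, 0.1585], [-0.2107, -0.6398, 0.7391], [-0.0012, -0.7559, -0.6547]]
{'clock': 0.1, 'q': array([ 1.05637517e+00,  4.91495830e-01,  1.55938231e+00, -4.89036876e-06,
        1.09164966e+00, -1.05620790e-01]), 'dq': array([-0.00046028,  0.00121043,  0.00077998, -0.00070338, -0.00296613,
       -0.00033287]), 'joint_torque': array([ 3.29061186e-03, -6.19449806e+01, -2.62025875e+01, -8.02959721e-05,
        2.85792448e-03, -5.87160507e-07]), 'ee_pos': array([0.24834468, 0.57334238, 0.23079044]), 'ee_rot': array([[-9.17599225e-01,  3.97506547e-01, -4.56342300e-04],
       [ 3.97506797e-01,  9.17598866e-01, -8.16251572e-04],
       [ 9.42738333e-05, -9.30390976e-04, -9.99999563e-01]]), 'ft_force': array([-0.50977799, -0.06241577, -0.02928844]), 'torque': array([ 0.00979376, -0.00047078,  0.02762243]), 'opening': 0.08564165436012595}
```

View pics/top0.png

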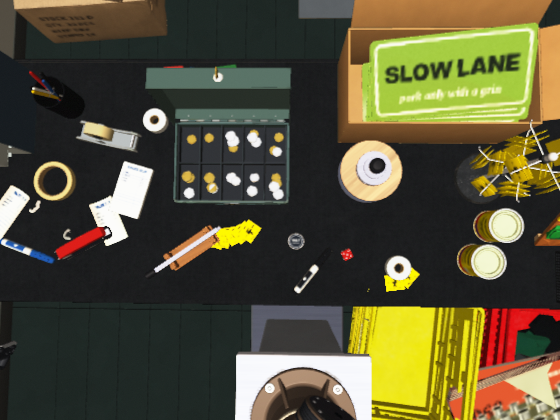

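View pics/side0.png

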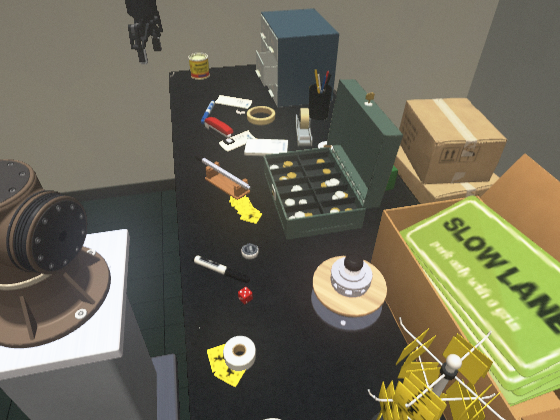

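Top view: the stand is at about (371,170) and the bar on its rest at about (185,248), black grip end lower left. In the side view the nut is at (351,277) and the bar at (226,175). I'll zoom in on these in one composite.

```bash
python3 - <<'E'
import cv2,numpy as np
t=cv2.imread("pics/top0.png");s=cv2.imread("pics/side0.png")
def crop(i,x,y,w=100,h=75): return cv2.resize(i[y:y+h,x:x+w],(400,300),interpolation=cv2.INTER_CUBIC)
cv2.imwrite("pics/z0.png",np.vstack([np.hstack([crop(t,320,133),crop(t,135,210)]),np.hstack([crop(s,300,245),crop(s,185,140)])]))
E
```

```text
(no output)
```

View pics/z0.png

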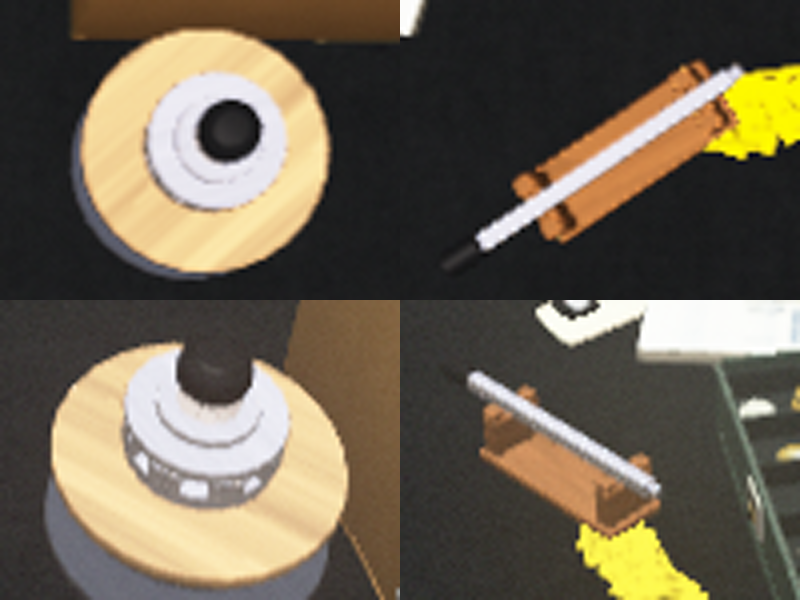

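The composite shows the sockets as white patches in the rim, side crop at (142,465), (195,489) and (252,482). The bar's metal tip is in the top crop at (738,70) and its grip end at (445,268). Next I'll measure these.

```bash
cat > h.py <<'E'
import numpy as np,cv2
from plant import manip
def ray(c,u,v):
    d=np.asarray(c["orientation"])@np.array([(u-c["cx"])/c["fx"],(v-c["cy"])/c["fy"],1]); return np.asarray(c["position"]),d/np.linalg.norm(d)
def onz(c,u,v,z):
    p,d=ray(c,u,v); return p+d*(z-p[2])/d[2]
def tri(c1,p1,c2,p2):
    a,d=ray(c1,*p1); b,e=ray(c2,*p2)
    s=np.linalg.lstsq(np.c_[d,-e],b-a,rcond=None)[0]
    P,Q=a+d*s[0],b+e*s[1]; return (P+Q)/2,np.linalg.norm(P-Q)
def proj(c,P):
    x=np.asarray(c["orientation"]).T@(np.asarray(P)-c["position"]); return np.array([c["fx"]*x[0]/x[2]+c["cx"],c["fy"]*x[1]/x[2]+c["cy"]])
def comp(mask,u,v):
    """connected component holding (or nearest to) pixel u,v"""
    n,l,st,ce=cv2.connectedComponentsWithStats(mask.astype(np.uint8),connectivity=8)
    ys,xs=np.nonzero(mask); k=np.argmin((xs-u)**2+(ys-v)**2); return (l==l[ys[k],xs[k]]).astype(np.uint8)
E
python3 - <<'E'
from h import *
t=manip.camera("top");s=manip.camera("side")
def hs(c): return cv2.cvtColor(c["img"],cv2.COLOR_BGR2HSV).astype(int)
ht,hd=hs(t),hs(s)
def ell(m):
    c=max(cv2.findContours(m,0,cv2.CHAIN_APPROX_NONE)[0],key=cv2.contourArea); return cv2.fitEllipse(cv2.convexHull(c))
nt=comp((ht[...,1]<40)&(ht[...,2]>150),360,175); ns=comp((hd[...,1]<45)&(hd[...,2]>190),340,285)
et,es=ell(nt),ell(ns); print("nut ell",et,es,nt.sum(),ns.sum())
print("tri top-face",tri(t,et[0],s,es[0]))
pt=comp((ht[...,0]>10)&(ht[...,0]<25)&(ht[...,1]>60)&(ht[...,2]>140),350,150);ps=comp((hd[...,0]>10)&(hd[...,0]<25)&(hd[...,1]>60)&(hd[...,2]>140),320,270)
ept,eps=ell(pt),ell(ps);print("plate",ept,eps,tri(t,ept[0],s,eps[0]))
mb=comp((ht[...,1]<45)&(ht[...,2]>130),190,244); r=cv2.minAreaRect(np.argwhere(mb)[:,::-1].astype(np.float32));print("bar metal",r)
b=cv2.boxPoints(r);e=[(b[0]+b[1])/2,(b[2]+b[3])/2] if np.linalg.norm(b[0]-b[1])<np.linalg.norm(b[1]-b[2]) else [(b[1]+b[2])/2,(b[3]+b[0])/2]
W=[onz(t,*x,0.043) for x in e];print(W,np.linalg.norm(W[0]-W[1]))
mb=comp((hd[...,1]<60)&(hd[...,2]>120),225,175); r=cv2.minAreaRect(np.argwhere(mb)[:,::-1].astype(np.float32));print("side bar",r,cv2.boxPoints(r).tolist(),[proj(s,w) for w in W])
for n,c,x in[("die",t,(347,254)),("tin",t,(296,241)),("roll",t,(398,268)),("marker",t,(310,272)),("boxcorner",t,(290,203)),("can",t,(483,262)),("can",t,(495,225)),("cardbox front",t,(340,142))]: print(n,onz(c,*x,0.03).round(3))
print("V crop\n",hd[278:302,328:376,2])
E
```

```text
nut ell ((373.4879455566406, 167.9086456298828), (33.890228271484375, 35.20982360839844), 63.794883728027344) ((351.37762451171875, 272.3929138183594), (30.811542510986328, 41.64451599121094), 104.96336364746094) 735 749
tri top-face (array([ 0.58358665, -0.14751724,  0.08937697]), np.float64(0.0011758583177893984))
plate ((370.7338562011719, 170.16297912597656), (60.84126281738281, 61.72347640991211), 107.79342651367188) ((349.42694091796875, 285.5859680175781), (58.90439987182617, 75.5884017944336), 106.07830810546875) (array([ 0.58435714, -0.14914515,  0.05250836]), np.float64(0.00045384813177081596))
bar metal ((186.84613037109375, 248.76919555664062), (4.992301940917969, 77.65802764892578), 56.3099365234375)
[array([0.45066505, 0.19914583, 0.043     ]), array([0.3497982 , 0.34751309, 0.043     ])] 0.17940726163994725
side bar ((225.35081481933594, 173.24099731445312), (54.70039367675781, 5.627945423126221), 31.75948143005371) [[200.61476135253906, 161.2377166748047], [203.57704162597656, 156.4524688720703], [250.0868682861328, 185.24427795410156], [247.1245880126953, 190.02952575683594]] [array([248.88324233, 187.27780399]), array([202.99255118, 158.97467652])]
die [ 0.391 -0.098  0.03 ]
tin [0.42  0.021 0.03 ]
roll [ 0.36  -0.215  0.03 ]
marker [ 0.349 -0.012  0.03 ]
boxcorner [0.509 0.035 0.03 ]
can [ 0.376 -0.409  0.03 ]
can [ 0.461 -0.439  0.03 ]
cardbox front [ 0.655 -0.082  0.03 ]
V crop
 [[237 240 178 ... 245 247 247]
 [238 236 183 ... 245 245 246]
 [237 237 204 ... 241 242 244]
 ...
 [240 242 243 ... 228 232 236]
 [241 241 241 ... 229 228 231]
 [238 240 241 ... 230 229 227]]
```

```bash
python3 - <<'E'
from h import *
t=manip.camera("top");s=manip.camera("side")
hd=cv2.cvtColor(s["img"],cv2.COLOR_BGR2HSV).astype(int)
N=np.array([0.584,-0.148])
def cyl(u,v,r=0.037):
    p,d=ray(s,u,v); a=d[:2]@d[:2];b=(p[:2]-N)@d[:2];c=(p[:2]-N)@(p[:2]-N)-r*r
    k=(-b-np.sqrt(b*b-a*c))/a; P=p+k*d; return P[2],np.degrees(np.arctan2(*(P[:2]-N)[::-1]))%360
rim=(hd[...,2]>185).astype(np.uint8); 
n,l,st,ce=cv2.connectedComponentsWithStats(rim[278:302,326:378])
for i in range(1,n):
    u,v=ce[i]+[326,278]; print(st[i],(u,v),cyl(u,v))
print("hand-picked",[cyl(*p) for p in[(335.5,286.3),(348.75,292.25),(363,290.5)]])
print("roll top",tri(t,(398,267),s,(239,350)))
print("box corner rim", onz(t,290,203,.06))
c=np.array([0.3973,0.2777]);
for a,rr in((-55.8,None),(30,225),(-30,150)): pass
from math import radians as R
def rot(bd):
    a=R(bd+180); return np.array([[np.cos(a),np.sin(a),0],[np.sin(a),-np.cos(a),0],[0,0,-1]])
print(manip.solve_ik([*c,.021],rot(-55.8)))
for th in(225,180,122): print(th,manip.solve_ik([*(N+.115*np.array([np.cos(R(th)),np.sin(R(th))])),.055],rot(th-180)))
E
```

```text
[  0   0  52  24 898] (np.float64(352.5746102449889), np.float64(289.81180400890867)) (np.float64(0.08647404027839234), np.float64(253.3478566366358))
[ 8  5  3  5 10] (np.float64(335.2), np.float64(284.9)) (np.float64(0.07896288168046162), np.float64(200.70431730977847))
[13  8  1  1  1] (np.float64(339.0), np.float64(286.0)) (np.float64(0.0843270576395917), np.float64(214.1540798649013))
[17 10  1  1  1] (np.float64(343.0), np.float64(288.0)) (np.float64(0.0849516753819819), np.float64(226.80723361035788))
[35 11  4  4 10] (np.float64(362.5), np.float64(290.7)) (np.float64(0.07897131665055013), np.float64(284.2582138951747))
[19 12  7  5 28] (np.float64(348.10714285714283), np.float64(291.7857142857143)) (np.float64(0.07920268242140782), np.float64(242.48831503105978))
[33 12  1  1  1] (np.float64(359.0), np.float64(290.0)) (np.float64(0.08463108391760776), np.float64(271.8277449786938))
hand-picked [(np.float64(0.07622800612266667), np.float64(202.6485560535126)), (np.float64(0.07826528222108087), np.float64(244.44184671900746)), (np.float64(0.07887406440112354), np.float64(286.000081178753))]
roll top (array([ 0.36116398, -0.21784179,  0.02035505]), np.float64(0.0013016581314405254))
box corner rim [0.50676315 0.03541186 0.06      ]
[ 4.73659151e-01  6.37687523e-01  2.07715058e+00 -4.44089210e-16
  4.26754548e-01 -1.23243453e-01]
225 None
180 [-4.40077226e-01  5.77752559e-01  2.04365166e+00 -4.44089210e-16
  5.20188439e-01 -2.01087355e+00]
122 [-2.21938756e-01  6.06590166e-01  1.96142210e+00 -4.44089210e-16
  5.73580392e-01 -7.80444116e-01]
```

```bash
cat >> h.py <<'E'
def rot(bd):  # bar direction (deg) -> tool orientation, tool x opposite to the bar
    a=np.radians(bd+180); return np.array([[np.cos(a),np.sin(a),0],[np.sin(a),-np.cos(a),0],[0,0,-1]])
def st():
    s=manip.read_state(); return s["clock"],s["ee_pos"].round(4),s["ft_force"].round(2),s["torque"].round(3),round(s["opening"],4)
E
python3 - <<'E'
from h import *
manip.reach([.3973,.2777,.13],rot(-55.8)); print(st())
print(manip.move_straight([.3973,.2777,.021],rate=.12,max_force=15)); print(st())
manip.gripper_close(80); print(st())
manip.move_straight([.3973,.2777,.16]); print(st())
t=np.radians(197.5); N=np.array([.584,-.148])
manip.reach([*(N+.165*np.array([np.cos(t),np.sin(t)])),.13],rot(17.5)); print(st())
manip.move_straight([*(N+.165*np.array([np.cos(t),np.sin(t)])),.0755-.019]); print(st())
a=manip.camera("top")["img"];b=manip.camera("side")["img"]
cv2.imwrite("pics/t1.png",a);cv2.imwrite("pics/s1.png",b)
def crop(i,x,y,w=133,h=100): return cv2.resize(i[y:y+h,x:x+w],(400,300),interpolation=cv2.INTER_CUBIC)
cv2.imwrite("pics/z1.png",np.vstack([np.hstack([crop(a,290,120),crop(a,340,140,80,60)]),np.hstack([crop(b,260,230),crop(b,310,250,80,60)])]))
E
```

```text
(1.6083, array([0.3975, 0.2785, 0.1303]), array([-0.13, -0.26, -0.44]), array([ 0.046,  0.029, -0.002]), 0.0852)
False
(2.6667, array([0.3975, 0.2779, 0.0215]), array([-0.94,  0.14,  0.5 ]), array([ 0.019, -0.02 ,  0.008]), 0.085)
(3.35, array([0.3973, 0.2777, 0.0212]), array([-0.5 , -0.93,  5.9 ]), array([-0.016,  0.135, -0.011]), 0.0084)
(4.425, array([0.397 , 0.2775, 0.1593]), array([ 0.42,  0.04, -2.03]), array([-0.015, -0.008,  0.033]), 0.0084)
(6.425, array([ 0.4268, -0.1972,  0.1299]), array([-0.22, -0.44, -0.09]), array([-0.   ,  0.003,  0.028]), 0.0085)
(7.0667, array([ 0.4269, -0.1975,  0.0568]), array([ 0.13, -0.26, -0.85]), array([-0.072, -0.003, -0.034]), 0.0085)
```

View pics/z1.png

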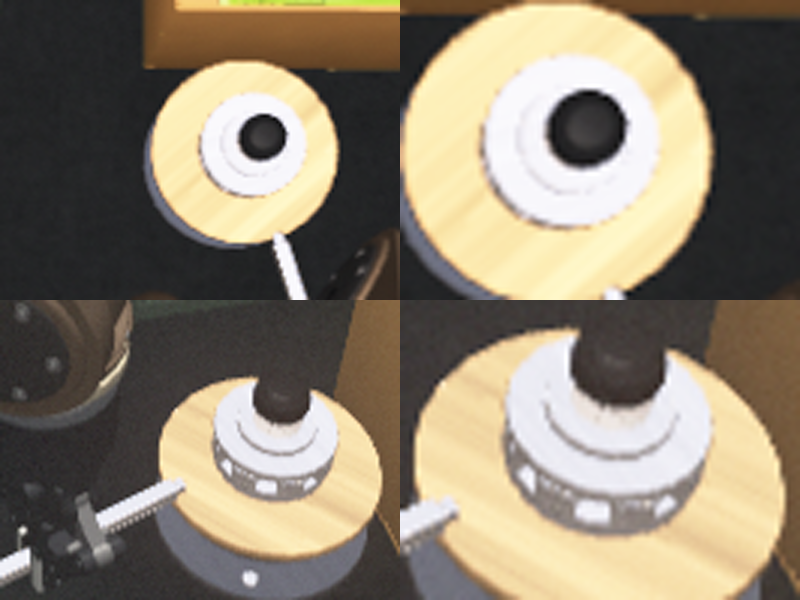

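```bash
python3 - <<'E'
from h import *
t=manip.camera("top");s=manip.camera("side");st_=manip.read_state();p=st_["ee_pos"];bd=-st_["ee_rot"][:,0]
z=p-19e-3*np.array([0,0,1]) ; c=p+np.array([0,0,.019]); tip=c+.095*bd
print("exp tip",tip,"proj",proj(t,tip),proj(s,tip))
ht=cv2.cvtColor(t["img"],cv2.COLOR_BGR2HSV).astype(int);hd=cv2.cvtColor(s["img"],cv2.COLOR_BGR2HSV).astype(int)
for n,c_,h,u,v in(("t",t,ht,386,210),("s",s,hd,306,300)):
    m=comp((h[...,1]<50)&(h[...,2]>165),u,v); ys,xs=np.nonzero(m)
    P0,P1=proj(c_,tip-.05*bd),proj(c_,tip); d=(P1-P0)/np.linalg.norm(P1-P0); q=np.c_[xs,ys]
    a=(q-P0)@d; L=np.linalg.norm(P1-P0); k=a>L-14; nrm=np.array([-d[1],d[0]]); lat=(q-P0)@nrm
    print(n,m.sum(),"end along rel. expected",np.sort(a)[-5:]-L,"lateral px by station",[(lat[(a>x)&(a<=x+4)].mean().round(2),lat[(a>x)&(a<=x+4)].min().round(1),lat[(a>x)&(a<=x+4)].max().round(1)) for x in (L-20,L-14,L-8,L-4)],"px/m",L/.05)
def ell(m):
    c=max(cv2.findContours(m,0,cv2.CHAIN_APPROX_NONE)[0],key=cv2.contourArea); return cv2.fitEllipse(cv2.convexHull(c))
et=ell(comp((ht[...,1]<40)&(ht[...,2]>150),360,175)); es=ell(comp((hd[...,1]<45)&(hd[...,2]>190),340,285));print(et,es,tri(t,et[0],s,es[0]))
for N in([.584,-.148],):
  for zz in(.0735,.0765,.0785):
    for a in (242.5,): print(zz,"socket mouth proj side",proj(s,[N[0]+.037*np.cos(np.radians(a)),N[1]+.037*np.sin(np.radians(a)),zz]))
  print("topface proj",proj(t,[*N,.0885]),proj(s,[*N,.0885]), "bottom front", proj(s,[N[0]+.037*np.cos(np.radians(242)),N[1]+.037*np.sin(np.radians(242)),.0585]))
E
```

```text
exp tip [ 0.51763086 -0.16922151  0.07642223] proj [382.29868335 198.1402863 ] [319.70711782 292.33145004]
t 148 end along rel. expected [-0.08334718  0.22573491  0.53481699  0.86768819  1.17677027] lateral px by station [(np.float64(0.05), np.float64(-2.3), np.float64(2.4)), (np.float64(0.08), np.float64(-2.4), np.float64(2.4)), (np.float64(0.09), np.float64(-2.4), np.float64(2.4)), (np.float64(-0.16), np.float64(-2.4), np.float64(2.0))] px/m 452.5403068780457
s 167 end along rel. expected [0.84962699 1.29028485 1.30664425 1.73094272 1.74730212] lateral px by station [(np.float64(-2.01), np.float64(-4.5), np.float64(0.4)), (np.float64(-2.12), np.float64(-4.6), np.float64(0.4)), (np.float64(-2.14), np.float64(-4.6), np.float64(0.3)), (np.float64(-2.03), np.float64(-4.6), np.float64(0.3))] px/m 524.2000965330736
((373.76458740234375, 167.83111572265625), (34.298526763916016, 35.69495391845703), 67.37828063964844) ((351.4292297363281, 272.3326721191406), (31.031747817993164, 41.71603012084961), 104.97394561767578) (array([ 0.58354189, -0.14794164,  0.09007546]), np.float64(0.0009753764184644023))
0.0735 socket mouth proj side [347.72894482 293.74031176]
0.0765 socket mouth proj side [347.92963875 292.71499986]
0.0785 socket mouth proj side [348.06402919 292.0284214 ]
topface proj [373.69536566 167.53089034] [351.30126673 272.9003486 ] bottom front [346.56430927 298.74710988]
```

```bash
cat >> h.py <<'E'
N=np.array([.584,-.148])
def pose(th,rtip,zc):  # bar at angle th (deg) from the nut, tip radius, bar-centre height
    a=np.radians(th); return [*(N+(rtip+.095)*np.array([np.cos(a),np.sin(a)])),zc-.019]
def loc(th):  # radial, tangential(ccw), z, force on the tool; moment about tool axis; est. clockwise torque on nut
    s=manip.read_state(); a=np.radians(th); f=s["ft_force"]; fr=f[0]*np.cos(a)+f[1]*np.sin(a); ft=-f[0]*np.sin(a)+f[1]*np.cos(a)
    r=np.linalg.norm(s["ee_pos"][:2]-N); return [round(float(x),3) for x in (s["clock"],r-.095,fr,ft,f[2],s["torque"][2],ft*r+s["torque"][2],s["ee_pos"][2]+.019)]
E
python3 - <<'E'
from h import *
th=197.5
manip.move_straight(pose(th,.045,.0768),rate=.08); manip.hold(.2); print(loc(th))
print(manip.move_straight(pose(th,.022,.0768),rate=.03,max_force=10)); print(loc(th)); manip.hold(.2); print(loc(th))
b=manip.camera("side")["img"];cv2.imwrite("pics/s2.png",cv2.resize(b[230:330,270:420],(750,500),interpolation=cv2.INTER_CUBIC))
E
```

```text
[7.933, 0.045, -0.565, 0.374, -1.622, -0.007, 0.045, 0.077]
False
[8.85, 0.022, -1.171, 1.174, -0.973, -0.067, 0.07, 0.077]
[9.05, 0.022, -1.327, 1.311, -1.49, -0.089, 0.064, 0.077]
```

View pics/s2.png

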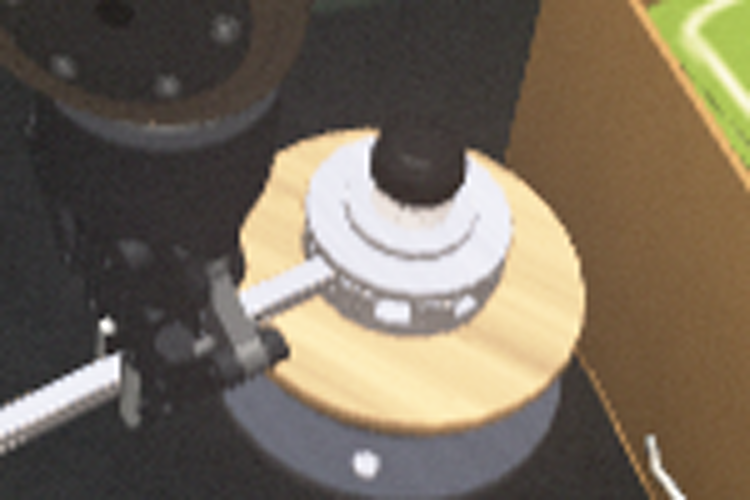

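The bar is in the socket, with low forces and the tip at r = 22 mm. I'll start the first stroke.

```bash
cat >> h.py <<'E'
def swing(th,thend,zc,step=4.,slack=0.06,lim=1.0,rate=.06,rt=.022):
    used=0.
    while th>thend+.01:
        d=min(step,th-thend); th-=d; used+=np.radians(d)
        z=zc-.012/(2*np.pi)*max(0,used-slack)
        manip.move_straight(pose(th,rt,z),rate=rate,rotation=rot(th-180)); l=loc(th); print(round(th,1),l)
        if l[6]>lim: break
    return th,z
E
python3 - <<'E'
from h import *
print(swing(197.5,126,.0768))
manip.hold(.2);print(loc(126))
E
```

```text
193.5 [9.383, 0.022, 1.669, 5.7, -1.811, -0.472, 0.194, 0.077]
189.5 [9.667, 0.022, 0.607, 6.211, -1.477, -0.519, 0.206, 0.077]
185.5 [9.95, 0.022, -0.052, 6.327, -1.706, -0.535, 0.204, 0.077]
181.5 [10.233, 0.022, 0.082, 6.144, -1.698, -0.548, 0.169, 0.077]
177.5 [10.517, 0.022, -0.962, 7.323, -0.839, -0.568, 0.285, 0.076]
173.5 [10.8, 0.022, -1.312, 5.949, -1.66, -0.489, 0.204, 0.076]
169.5 [11.083, 0.021, -2.175, 7.248, -2.007, -0.571, 0.273, 0.076]
165.5 [11.367, 0.021, -2.61, 6.419, -2.018, -0.564, 0.184, 0.076]
161.5 [11.65, 0.021, -3.344, 6.557, -1.572, -0.57, 0.193, 0.076]
157.5 [11.933, 0.021, -3.196, 6.263, -0.821, -0.58, 0.148, 0.076]
153.5 [12.217, 0.021, -4.204, 7.291, -0.783, -0.597, 0.251, 0.076]
149.5 [12.5, 0.021, -4.946, 6.619, -1.654, -0.557, 0.213, 0.075]
145.5 [12.783, 0.021, -3.765, 7.016, -0.578, -0.544, 0.272, 0.075]
141.5 [13.067, 0.022, -5.367, 6.182, -1.231, -0.504, 0.217, 0.075]
137.5 [13.35, 0.022, -3.652, 6.982, -0.12, -0.542, 0.273, 0.075]
133.5 [13.633, 0.022, -4.944, 6.733, -1.06, -0.562, 0.224, 0.075]
129.5 [13.917, 0.022, -4.412, 6.32, -0.436, -0.502, 0.237, 0.075]
126.0 [14.183, 0.022, -3.822, 6.364, -0.267, -0.547, 0.197, 0.074]
(126.0, np.float64(0.07453125822569283))
[14.383, 0.022, -3.59, 5.71, -0.564, -0.525, 0.143, 0.074]
```

```bash
cat >> h.py <<'E'
def restroke(th0,th1,z):
    manip.move_straight(pose(th0+1.5,.022,z),rate=.03,rotation=rot(th0+1.5-180))
    manip.move_straight(pose(th0+1.5,.056,z),rate=.08); manip.hold(.15); print("out",loc(th0+1.5))
    manip.move_straight(pose(th1,.056,z),rate=.12,rotation=rot(th1-180)); print("at",loc(th1))
    manip.move_straight(pose(th1,.044,z),rate=.08)
    r=manip.move_straight(pose(th1,.022,z),rate=.04,max_force=10); manip.hold(.15); print("in",r,loc(th1)); return r
E
python3 - <<'E'
from h import *
r=restroke(126,172.5,.0745)
b=manip.camera("side")["img"];cv2.imwrite("pics/s3.png",cv2.resize(b[230:330,270:420],(750,500),interpolation=cv2.INTER_CUBIC))
E
```

```text
out [15.358, 0.056, 0.29, -0.362, -1.412, -0.034, -0.088, 0.075]
at [16.475, 0.056, 0.846, 0.592, -1.227, 0.048, 0.137, 0.075]
in True [17.25, 0.039, -0.712, 1.279, -1.605, -0.15, 0.021, 0.074]
```

View pics/s3.png

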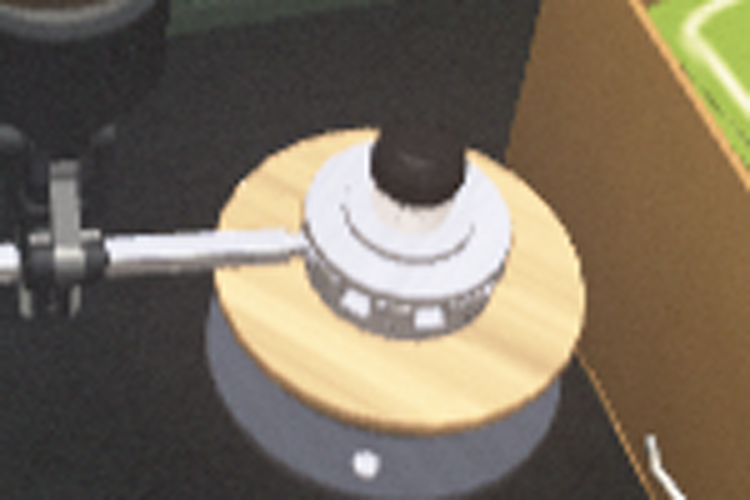

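The tip stopped at the mouth (r = 39 mm). The sockets are now at about crop (355,302) and (429,317), so I'll measure their angle properly.

```bash
python3 - <<'E'
from h import *
s=manip.camera("side")
def cyl(u,v,r=0.037):
    p,d=ray(s,u,v); a=d[:2]@d[:2];b=(p[:2]-N)@d[:2];c=(p[:2]-N)@(p[:2]-N)-r*r
    k=(-b-np.sqrt(b*b-a*c))/a; P=p+k*d; return P[2].round(4),(np.degrees(np.arctan2(*(P[:2]-N)[::-1]))%360).round(1)
V=cv2.cvtColor(s["img"],cv2.COLOR_BGR2HSV)[...,2].astype(float)
for thr in(175,190,205):
  n,l,stt,ce=cv2.connectedComponentsWithStats((V[284:302,328:376]>thr).astype(np.uint8))
  print(thr,[(stt[i].tolist(),(ce[i]+[328,284]).round(1),cyl(*(ce[i]+[328,284]))) for i in range(1,n) if 6<stt[i,4]<80])
E
```

```text
175 [([10, 4, 6, 5, 23], array([340.8, 290.1]), (np.float64(0.0765), np.float64(221.7))), ([25, 7, 6, 5, 26], array([355.3, 293.1]), (np.float64(0.0769), np.float64(262.9)))]
190 [([10, 4, 6, 5, 21], array([341., 290.]), (np.float64(0.0771), np.float64(222.0))), ([25, 7, 6, 5, 20], array([355.4, 293.2]), (np.float64(0.0768), np.float64(263.0)))]
205 [([11, 4, 5, 5, 16], array([341.1, 290.1]), (np.float64(0.0769), np.float64(222.6))), ([25, 8, 5, 3, 15], array([355., 293.]), (np.float64(0.0773), np.float64(261.9)))]
```

```bash
python3 - <<'E'
from h import *
th=174.8
manip.move_straight(pose(172.5,.047,.0745),rate=.08)
manip.move_straight(pose(th,.047,.0745),rate=.05,rotation=rot(th-180))
r=manip.move_straight(pose(th,.022,.0745),rate=.04,max_force=10); manip.hold(.15); print(r,loc(th))
if not r: print(swing(th,124.8,.0745,lim=1.0)); manip.hold(.2); print(loc(124.8))
E
```

```text
False [18.792, 0.022, -0.409, 1.778, -0.825, -0.105, 0.103, 0.075]
170.8 [19.075, 0.022, -0.154, 6.859, -2.341, -0.488, 0.315, 0.075]
166.8 [19.358, 0.022, -0.707, 6.094, -1.539, -0.553, 0.16, 0.074]
162.8 [19.642, 0.022, -0.933, 5.323, -2.142, -0.515, 0.108, 0.074]
158.8 [19.925, 0.022, -0.588, 6.205, -1.719, -0.496, 0.23, 0.074]
154.8 [20.208, 0.022, -2.235, 5.883, -1.533, -0.526, 0.161, 0.074]
150.8 [20.492, 0.022, -2.336, 6.306, -1.698, -0.486, 0.25, 0.074]
146.8 [20.775, 0.022, -3.465, 6.243, -0.742, -0.578, 0.151, 0.074]
142.8 [21.058, 0.022, -4.576, 8.274, -0.296, -0.804, 0.163, 0.074]
138.8 [21.342, 0.022, -3.69, 11.261, -0.34, -0.916, 0.4, 0.073]
134.8 [21.625, 0.022, -5.304, 13.506, 0.312, -1.125, 0.455, 0.073]
130.8 [21.908, 0.022, -5.986, 15.174, -0.37, -1.267, 0.508, 0.073]
126.8 [22.192, 0.022, -8.545, 16.802, -0.254, -1.29, 0.675, 0.073]
124.8 [22.442, 0.022, -9.643, 17.142, 0.279, -1.321, 0.683, 0.073]
(124.8, np.float64(0.07294792489235949))
[22.642, 0.022, -8.564, 17.681, 0.369, -1.362, 0.705, 0.073]
```

```bash
cat >> h.py <<'E'
def sockets(s):
    V=cv2.cvtColor(s["img"],cv2.COLOR_BGR2HSV)[...,2]; out=[]
    n,l,stt,ce=cv2.connectedComponentsWithStats((V[284:302,328:376]>180).astype(np.uint8))
    for i in range(1,n):
        if 6<stt[i,4]<80:
            p,d=ray(s,*(ce[i]+[328,284])); a=d[:2]@d[:2];b=(p[:2]-N)@d[:2];c=(p[:2]-N)@(p[:2]-N)-.037**2
            P=p+d*(-b-np.sqrt(b*b-a*c))/a; out.append((stt[i].tolist(),P[2].round(4),(np.degrees(np.arctan2(*(P[:2]-N)[::-1]))%360).round(1)))
    return out
E
python3 - <<'E'
from h import *
th=124.8;z=.073
for i in range(8):
    th+=1; manip.move_straight(pose(th,.022,z),rate=.03,rotation=rot(th-180)); l=loc(th); print(th,l)
    if l[3]<1.5: break
manip.move_straight(pose(th,.056,z),rate=.08); manip.hold(.15); print("out",loc(th))
print(sockets(manip.camera("side")))
manip.move_straight(pose(172,.056,z),rate=.12,rotation=rot(172-180)); print(sockets(manip.camera("side")),loc(172))
E
```

```text
125.8 [22.892, 0.022, -7.401, 16.072, 0.138, -1.277, 0.602, 0.073]
126.8 [23.142, 0.022, -6.923, 14.564, 0.884, -1.217, 0.486, 0.073]
127.8 [23.392, 0.022, -6.772, 14.118, -0.962, -1.129, 0.522, 0.073]
128.8 [23.642, 0.022, -5.957, 13.1, 0.28, -1.106, 0.426, 0.073]
129.8 [23.892, 0.022, -6.176, 12.665, -0.088, -0.977, 0.503, 0.073]
130.8 [24.142, 0.022, -5.012, 11.968, 0.097, -0.933, 0.465, 0.073]
131.8 [24.392, 0.022, -3.907, 9.716, 0.35, -0.808, 0.326, 0.073]
132.8 [24.642, 0.022, -5.348, 8.281, -0.501, -0.753, 0.214, 0.073]
out [25.367, 0.056, -0.337, 0.438, -2.31, -0.029, 0.037, 0.073]
[([12, 5, 7, 6, 27], np.float64(0.0759), np.float64(229.4)), ([28, 7, 5, 5, 18], np.float64(0.0754), np.float64(270.3))]
[([12, 5, 7, 6, 27], np.float64(0.0759), np.float64(229.4)), ([28, 7, 5, 5, 18], np.float64(0.0754), np.float64(270.3))] [26.458, 0.056, 0.743, 0.293, -1.471, 0.003, 0.047, 0.073]
```

Torque and nut angle agree: the nut has turned about 1.82 rad, with about 0.7 Nm on it. For the final stroke I'll lead the bar's yaw by the socket slack, so the push is mostly pure sideways force.

```bash
cat >> h.py <<'E'
def pose2(al,de,zc):
    u=lambda a:np.array([np.cos(np.radians(a)),np.sin(np.radians(a))])
    return [*(N+.028*u(al)+.089*u(al-de)),zc-.019],rot(al-de-180)
E
python3 - <<'E'
from h import *
th=183.2;z=.0733
manip.gripper_close(120); print(st())
manip.move_straight(pose(th,.047,z),rate=.1,rotation=rot(th-180))
r=manip.move_straight(pose(th,.022,z),rate=.04,max_force=10); manip.hold(.15); print(r,loc(th))
if not r:
    al=th; T=0
    for i in range(16):
        de=min(6,2*i+2); al-=0 if i<3 else 1.5
        p,R=pose2(al,de,z-.00003*max(0,i-5)); manip.move_straight(p,rate=.04,rotation=R); manip.hold(.1); l=loc(al-de*.75); print(round(al,1),de,l)
        if l[6]>1.1: break
E
```

```text
(26.675, array([ 0.4346, -0.1267,  0.054 ]), array([-0.06, -0.17, -0.89]), array([ 0.018, -0.027, -0.011]), 0.0077)
False [28.05, 0.022, 0.11, 0.734, -1.117, -0.011, 0.075, 0.073]
183.2 2 [28.4, 0.022, -0.329, 1.626, -1.648, 0.009, 0.2, 0.073]
183.2 4 [28.75, 0.022, -0.23, 1.408, -1.279, -0.118, 0.047, 0.073]
183.2 6 [29.1, 0.022, -0.023, 2.377, -0.857, -0.218, 0.06, 0.073]
181.7 6 [29.45, 0.022, 0.278, 4.67, -1.763, -0.393, 0.152, 0.073]
180.2 6 [29.8, 0.022, 2.259, 7.368, -0.824, -0.516, 0.345, 0.073]
178.7 6 [30.15, 0.022, 1.703, 9.482, -1.445, -0.756, 0.352, 0.073]
177.2 6 [30.5, 0.022, 1.975, 11.854, -1.133, -0.951, 0.435, 0.073]
175.7 6 [30.85, 0.022, 2.786, 14.984, -1.964, -1.126, 0.624, 0.073]
174.2 6 [31.2, 0.022, 2.445, 15.764, -1.516, -1.2, 0.641, 0.073]
172.7 6 [31.55, 0.022, 2.407, 17.629, -0.693, -1.202, 0.855, 0.073]
171.2 6 [31.9, 0.022, 1.277, 17.316, -1.699, -1.274, 0.747, 0.073]
169.7 6 [32.25, 0.022, 1.142, 17.947, -1.746, -1.243, 0.85, 0.073]
168.2 6 [32.6, 0.022, 0.711, 18.782, -0.619, -1.338, 0.853, 0.073]
166.7 6 [32.95, 0.022, 0.737, 19.578, -1.479, -1.379, 0.904, 0.073]
165.2 6 [33.3, 0.022, -0.415, 20.783, -1.454, -1.377, 1.046, 0.073]
163.7 6 [33.65, 0.022, -1.157, 19.785, -0.923, -1.366, 0.939, 0.073]
```

```bash
python3 - <<'E'
from h import *
z=.0729;al=163.7;de=6
for i in range(3):
    al-=1.5; p,R=pose2(al,de,z); manip.move_straight(p,rate=.04,rotation=R); manip.hold(.15); l=loc(al-de*.75); print(round(al,1),l)
    if l[6]>1.15: break
print(sockets(manip.camera("side")))
for i in range(12):
    al+=1.5; p,R=pose2(al,de,z); manip.move_straight(p,rate=.04,rotation=R); l=loc(al-de*.75); print(round(al,1),l)
    if l[3]<3: break
print(sockets(manip.camera("side")))
E
```

```text
162.2 [34.05, 0.021, -1.688, 22.05, -0.342, -1.409, 1.16, 0.073]
[([10, 4, 5, 5, 19], np.float64(0.0757), np.float64(219.9)), ([24, 8, 6, 4, 22], np.float64(0.0755), np.float64(260.9))]
163.7 [34.35, 0.022, -0.673, 18.167, -0.763, -1.35, 0.77, 0.073]
165.2 [34.6, 0.022, -0.044, 15.557, -1.006, -1.192, 0.625, 0.073]
166.7 [34.85, 0.022, 0.691, 12.735, 0.31, -1.028, 0.459, 0.073]
168.2 [35.1, 0.022, 0.869, 9.586, -0.837, -0.789, 0.33, 0.073]
169.7 [35.35, 0.022, 1.581, 8.049, -0.513, -0.625, 0.315, 0.073]
171.2 [35.6, 0.022, 0.591, 5.567, -0.411, -0.436, 0.214, 0.073]
172.7 [35.85, 0.022, -0.159, 3.454, 0.106, -0.231, 0.172, 0.073]
174.2 [36.1, 0.022, -0.718, 0.055, 0.263, -0.055, -0.048, 0.073]
[([10, 4, 5, 5, 19], np.float64(0.0757), np.float64(219.9)), ([24, 8, 6, 4, 22], np.float64(0.0755), np.float64(260.9))]
```

```bash
python3 - <<'E'
from h import *
z=.0729
p,R=pose2(172.9,2,z); manip.move_straight(p,rate=.04,rotation=R); print(loc(172.9))
p,R=pose2(172.9,0,z); manip.move_straight(p,rate=.04,rotation=R); print(loc(172.9))
manip.move_straight(pose(172.9,.058,z),rate=.08); print("out",loc(172.9))
manip.move_straight(pose(172.9,.075,.17)); print(sockets(manip.camera("side")))
manip.reach([.3973,.2777,.16],rot(-55.8))
manip.move_straight([.3973,.2777,.06]); manip.hold(.3); print(st())
t=manip.camera("top");s=manip.camera("side")
q=manip.read_state();c=q["ee_pos"]+[0,0,.019];bd=-q["ee_rot"][:,0]
print("expected ends px",[(proj(k,c+.095*bd).round(1),proj(k,c-.111*bd).round(1)) for k in(t,s)])
a,b=t["img"],s["img"]
def crop(i,x,y,w=100,h=75): return cv2.resize(i[y:y+h,x:x+w],(400,300),interpolation=cv2.INTER_CUBIC)
cv2.imwrite("pics/z4.png",np.hstack([crop(a,135,210),crop(b,185,130)]))
E
```

```text
[36.4, 0.022, -0.785, 1.191, -0.891, 0.004, 0.143, 0.073]
[36.65, 0.022, -0.797, 0.06, -0.58, -0.061, -0.054, 0.073]
out [37.25, 0.058, 0.31, 0.398, -1.703, 0.0, 0.061, 0.073]
[([10, 4, 5, 5, 19], np.float64(0.0757), np.float64(219.9)), ([24, 8, 6, 4, 22], np.float64(0.0755), np.float64(260.9))]
(40.7833, array([0.3975, 0.2778, 0.0606]), array([ 0.22,  0.48, -1.6 ]), array([-0.028, -0.014,  0.03 ]), 0.0077)
expected ends px [(array([216.3, 226.8]), array([139. , 278.4])), (array([248.4, 175.5]), array([195.3, 143.9]))]
```

View pics/z4.png

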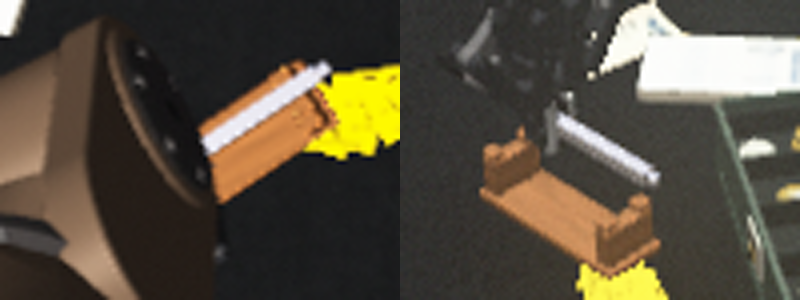

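The held bar's tip, top (216,227) and side (249,175), matches the expected pixels within 1 px, so it hasn't slipped. I'll lower and release.

```bash
python3 - <<'E'
from h import *
print(manip.move_straight([.3973,.2777,.0215],rate=.05,max_force=12)); print(st())
manip.open_gripper(); print(st())
manip.move_straight([.3973,.2777,.16],rate=.12)
manip.reach([.30,.45,.25],rot(-55.8)); manip.hold(.3); print(st())
t=manip.camera("top");s=manip.camera("side");a,b=t["img"],s["img"]
h=cv2.cvtColor(a,cv2.COLOR_BGR2HSV).astype(int)
mb=comp((h[...,1]<45)&(h[...,2]>130),190,244); r=cv2.minAreaRect(np.argwhere(mb)[:,::-1].astype(np.float32));print("bar metal",r); print(sockets(s))
def crop(i,x,y,w=100,h=75): return cv2.resize(i[y:y+h,x:x+w],(400,300),interpolation=cv2.INTER_CUBIC)
cv2.imwrite("pics/z5.png",np.vstack([np.hstack([crop(a,135,210),crop(b,185,140)]),np.hstack([crop(a,270,120,267,200),crop(b,180,230,267,190)])]))
E
```

```text
True
(41.6417, array([0.397 , 0.2775, 0.0213]), array([-0.36, -0.3 ,  6.83]), array([-0.129,  0.095, -0.061]), 0.0074)
(42.375, array([0.3967, 0.2774, 0.021 ]), array([-0.13,  0.93, -0.04]), array([-0.034,  0.052, -0.032]), 0.0857)
(44.8583, array([0.3006, 0.4494, 0.2496]), array([-0.74,  0.31,  0.38]), array([ 0.026, -0.01 ,  0.047]), 0.0852)
bar metal ((186.6153564453125, 248.42306518554688), (4.714951992034912, 77.65802764892578), 56.3099365234375)
[([10, 4, 5, 5, 19], np.float64(0.0757), np.float64(219.9)), ([24, 8, 6, 4, 22], np.float64(0.0755), np.float64(260.9))]
```

View pics/z5.png

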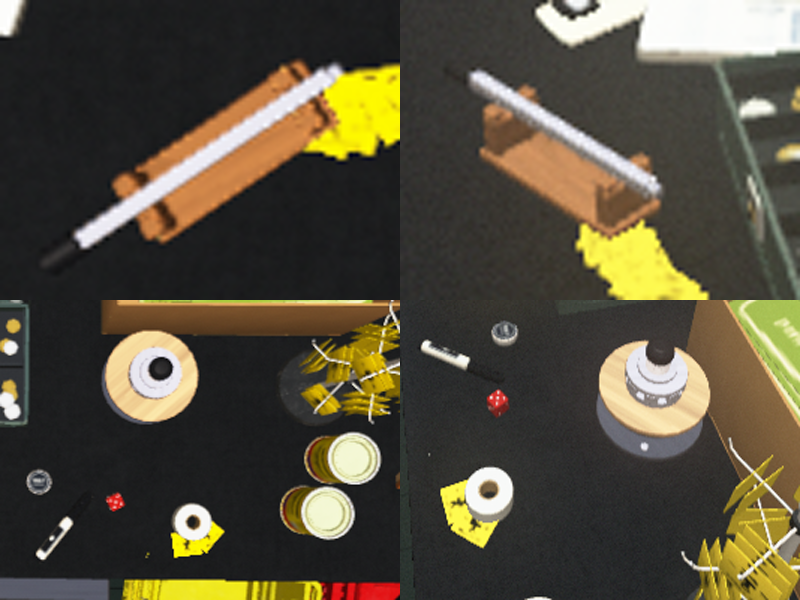

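The bar is back in both notches, within 0.5 px of where it started. The nut's angle hasn't changed since the last stroke, and the tins, die, marker and roll look undisturbed. Handing in.

```bash
python3 -c "
from plant import manip
manip.job_done(); print(manip.read_state()['clock'])"
```

```text
the job is handed in; nothing more can be done
the job is handed in; nothing more can be done
```

The nut is tightened onto the plate, the bar is back on its rest, and the job is handed in. The clock read about 45 s at my last check, under the 72 s limit; no verdict was reported.

**What I did:** I took the bar from its rest and turned the nut clockwise in three strokes, each in a different socket. The strokes gave about 1.18, 0.64 and 0.18 rad, 2.0 rad in all.

**Tightness:** The nut met the plate at about 1.65 rad. I stopped when the torque estimated from the wrist sensor reached 1.16 N m, against a target of about 1.4 for firmly tight and about 2.2 for overtight. The extra nut angle seen in the images agrees (about 1.24 N m). The clamp force should be roughly 70 N, but I inferred that from the figures given and did not measure it.

**Last checks:**
- **Nut:** its sockets did not move between the end of the last stroke and the final picture.
- **Bar:** it lies in both notches, within 0.5 pixels (about 1 mm) of its starting position and at the same angle.
- **Surroundings:** the cans, tin, die, marker and roll looked unmoved. I judged this by eye and did not measure it.
- **Robot:** the gripper is open and clear of everything.

**What went wrong or disagreed:**
- **Blocked insertion:** my first try at the second socket stopped at its mouth at 10 N, because my angle was about 2° off. I measured the socket angle in the image, and it then went in.
- **Socket spacing:** the sockets measured about 41° apart in the side view instead of 45°. I worked from the midpoint between them, and the later insertions went in cleanly.
- **Sideways force:** the sensor read up to 22 N near the end. The grip was also resisting the bar's twist, so I judged tightness by torque, not by that force.

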